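# Tag a chilled tub and hold the surface probe on it

### The arm

A 7-joint arm with a two-finger parallel gripper is mounted at the origin on the work surface. World frame = base frame: x ahead of the robot, y to its left, z up, the work surface at z = 0. Lengths are in m, angles in rad, forces in N, time in s.
With the tool pointing down it reaches from about 0.425 to 0.875 m from the base axis. Payload 4.7 kg.
Tool frame: the origin (TCP) lies at the very end of the fingers, on their centre line; the grasp point (between the pads) lies 19 mm behind it; z points along the fingers, y is the line along which they close (so a half turn about z gives the same grasp; the last joint's range is limited). The gripper opens to 87 mm and grips with 3 to 60 N. Pads are 19 mm wide; open, the fingers measure 117 mm over their backs; the gripper's body (75 mm by 190 mm) begins 51 mm behind the grasp point.
Start: joints at [-1.214, 0.321, -0.07, 1.45, 0.023, 1.371, -0.057], TCP at [0.219, 0.612, 0.194] pointing down, gripper open.
Joint ranges: [-2.86, 2.86], [-0.3, 2.09], [-1.38, 1.24], [0.06, 2.45], [-1.56, 4.7], [0.09, 2.05], [-2.69, 2.69]. Speed limits (rad/s): [2.57, 2.57, 3.14, 3.14, 3.14, 3.14, 3.14].

### API

Orientations are given as a rotation vector (axis times angle).
In Python, from bench import ctrl, get_image, job gives the robot as it stands.
- The arm moves only by the shell command python3 -m crank 'ROWS' [FORCE]. ROWS is JSON, a list that holds one entry, the list of rows, each a list of 5 numbers: the shift along the tool's x, y, z in mm, then the turn about the tool's z in rad, then the closure, from -1 (fully open) to 1 (shut), so that 0 is half open. A call has 1 to 10 rows; each row shifts and turns the commanded pose from where the row before left it, along the tool's axes as they then stand; what a row does not reach is not made up. A row lasts 1/12 s, in which the tool goes at most 41.7 mm and 7.16 degrees, less where a joint would pass 70% of its speed; a pose out of reach is approached as far as the arm can. A call with a gripper value outside its range is refused whole. The fingers move at their own pace and stop on an object; FORCE is the grip in N (left out, the last holds). Time passes only in rows, so rows that do not move let the fingers close. It gives the time, the measured TCP pose, the force, the opening and the grip force at its end, in the units of the state.
- ctrl.get_state(): the state, without advancing time (a new reading comes with each control period).
- get_image(name): name is "scene" or "top" or "wrist"; returns a dict with "pixels" (400x640x3 uint8, red, green, blue), "fx", "fy", "cx", "cy" (pixels), "T" (4x4, takes a point from camera to world coordinates); the wrist camera has in their place "T_tool_cam" (4x4, takes a point from camera to tool coordinates, whose origin is the TCP and whose axes are the flange's). Camera axes: x right, y down, z forward; pixel columns grow to the right and rows downward; lengths in m; the calibration is good to about 2 mm. A picture is of the moment at which its call begins: read the wrist's pose just before it. There is no depth.
- job.close_job(): hands the job in; it is judged then, once.
The state is a dict: "time": time; "joint_positions": joint angles; "qd": joint speeds; "joint_torque": joint torques, N m; "position": TCP position; "tool_rot": TCP orientation; "ft_force": force on the tool from outside, world axes, zero at the start; "torque": the same for the moment, N m; "grip_width": opening from 0.0 (shut) to 1.0 (fully open); "grip_force": force on a finger pad.
Only numpy, scipy, OpenCV 4.12 (cv2) and the standard library are available. Lean on these libraries where they do the work, as an engineer would, in place of code of your own. Each camera call takes 0.05 s, during which the arm holds its last target. There are 200 camera calls.

### The job

Mark the chilled tub as under check and take its temperature: first hang the flat tag by its hole on the peg of the tag stand and let go of it. Then take the surface probe (the one with the tall plain handle, not the short mushroom-headed one) out of its holder and press its sprung foot gently inside the ring marked on the tub's sloping lid, the probe square to the lid and the foot pushed about half way in. Finish while holding it still like that, with the probe still in the gripper; leave everything else where it stands.

Things in the scene. Friction and masses are not known exactly. Their poses are not given: they have to be found in the camera images.
- tag: Flat rigid white tag, 5 mm thick (its x), 60 mm wide (y), 120 mm high (z), about 45 g, with a round hole 24 mm across through it along x, centre 75 mm above the bottom edge: 33 mm of plain plate above the hole to pinch. Origin at the centre of its bottom edge, z up. It starts upright in the rack, bottom edge 10 mm above the table, its lowest 25 mm inside the slot; lift it straight up.
- tag_hole (a point): Centre of the tag's hole, in mid thickness (tag frame 0, 0, 75 mm).
- rack: Fixed grey rack that holds the tag upright: base 70 x 90 x 10 mm, with a slot 8 mm wide (x) and 68 mm long (y) between two walls whose top is 35 mm above the table. Origin at the centre of its underside; same axes as the tag at the start.
- stand: Fixed steel stand: base plate 100 x 90 x 12 mm, post 16 mm across from its middle up to z = 167 mm, and one straight round peg 8 mm across that leaves the post at z = 145 mm and runs 85 mm along the stand's -x (to the robot), rising 18 mm to its tip. Origin at the centre of the base's underside, z up. A tag hung on it hangs with its plane across the peg, hole centre some 8 mm below the peg's axis.
- peg_mid (a point): Point on the peg's axis in the middle of its free length (stand frame -48, 0, 155 mm); axes as the stand.
- peg_tip (a point): End of the peg's axis line (stand frame -85, 0, 163 mm); the rounded end reaches 4 mm farther.
- holder: Fixed grey holder block 70 x 160 x 85 mm (x, y, z) with two round wells, 21 mm across and right through, 45 mm either side of its middle along its y. Origin at the centre of its underside. Either probe may stand in either well.
- probe: Surface probe upright in one well, about 150 g: black round handle 26 mm across from 8 to 100 mm above the origin, plain top; collar 30 mm across (0 to 8 mm) that rests on the holder's top; below, a stem 12 mm across to -45 mm, then a thin sprung rod with a flat foot 16 mm across. Origin on its axis under the collar, z along the handle, away from the foot. Lift it 75 mm straight up to clear.
- foot_face (a point): Centre of the flat underside of the probe's foot: on the probe's axis, 70 mm below the probe's origin with the spring out.
- foot (a joint): How far the foot is pushed into the probe: 0 out, 0.014 m fully in. The spring takes 1.5 N to start and 0.3 N more per mm (3.6 N half way, 5.7 N fully in).
- needle: The other probe, to be left alone in its well: same collar, short handle with a wide mushroom head 40 mm across, only 55 mm high above the holder. Origin at its collar's underside.
- tub: White lidded tub, 150 x 122 x 48 mm (x, y, z), fixed on a steel rest that slopes by 20 degrees, lower on the robot's side. Origin at the centre of the tub's underside, 45 mm above the table; z is square to the lid, outwards, and leans 20 degrees from vertical towards the robot's side (the tub's -x). A thin steel lip, lower than the lid, stands at its low edge.
- spot (a point): Centre of the dark ring (32 mm outside, 25 mm inside) printed on the lid, on the lid's surface (tub frame 20, 20, 48 mm), nearer the tub's high edge and its left. Axes as the tub: z square to the lid, outwards.
- tin: Bystander: tall food tin, 74 mm across, 108 mm high. Origin under its centre.
- short_tin: Bystander: low tin, 84 mm across, 58 mm high. Origin under its centre.
- jar: Bystander: jar, 70 mm across, 100 mm high. Origin under its centre.
- roll: Bystander: roll of paper labels, lying flat, 90 mm across, 30 mm high. Origin under its centre.
- carton: Bystander: small cardboard carton 90 x 60 x 45 mm. Origin under its centre.
- spoon: Bystander: spoon lying on the table near the robot.
Things that resemble listed ones, but are neither listed nor needed, are in the scene too. Several things have the shape of the tag; the one meant has the colours described above.

How it is judged:
By the outcome, as a careful person would: the job done as asked, in the order asked, and still so for the second after the job is handed in, while the arm keeps its last pose, push and grip.
It also fails if it takes over 48 s, if anything falls off the work surface, if the arm or the gripper's body presses on something with over 40 N, if the wrist force passes 120 N, or if a joint passes its speed limit or range.

## Working session

There is one attempt and no reset: what is moved stays moved. The work goes in short steps, Python scripts to look and compute and a shell command to move; the robot and the scene stay as the last step left them, time stands still between calls to the robot, and variables do not carry over. Pictures are saved under pics/ and viewed, at most 10 in all, crops included, and the job is handed in when it is done.

```bash
ls; mkdir -p pics
python3 - <<'E'
from bench import ctrl,get_image
import cv2,numpy as np,pickle
s=ctrl.get_state();print({k:np.round(v,3).tolist() for k,v in s.items()})
d={}
for n in("scene","top","wrist"):
    i=get_image(n);d[n]=i
    cv2.imwrite(f"pics/{n}0.png",i["pixels"][:,:,::-1])
    print(n,i["fx"],i["fy"],i["cx"],i["cy"],np.round(i.get("T",i.get("T_tool_cam")),3).tolist())
pickle.dump((s,d),open("d0.pkl","wb"))
E
```

```text
pics
{'time': 0.0, 'joint_positions': [-1.214, 0.322, -0.07, 1.452, 0.023, 1.371, -0.057], 'qd': [0.0, -0.0, -0.0, -0.0, 0.0, -0.0, -0.0], 'joint_torque': [-0.0, -49.128, -0.404, -31.253, -0.064, 0.044, 0.0], 'position': [0.218, 0.612, 0.193], 'tool_rot': [-0.536, -3.095, 0.003], 'ft_force': [-0.425, 0.054, 0.399], 'torque': [-0.004, 0.027, 0.02], 'grip_force': 0.0, 'grip_width': 1.003}
scene 496.61654664984854 496.61654664984854 319.61517661150685 201.4061466232781 [[-0.045, 0.819, -0.572, 1.224], [0.999, 0.039, -0.024, 0.015], [0.003, -0.572, -0.82, 1.128], [0.0, 0.0, 0.0, 1.0]]
top 424.980864354428 424.980864354428 316.4045784097444 201.62022319124816 [[0.028, -0.98, 0.197, 0.316], [-1.0, -0.03, -0.008, -0.027], [0.014, -0.197, -0.98, 1.19], [0.0, 0.0, 0.0, 1.0]]
wrist 333.2971582651557 333.2971582651557 322.02182234163223 197.43410495932918 [[0.0, -0.964, -0.266, 0.074], [1.0, 0.0, 0.0, -0.001], [-0.0, -0.266, 0.964, -0.191], [0.0, 0.0, 0.0, 1.0]]
```

View pics/scene0.png

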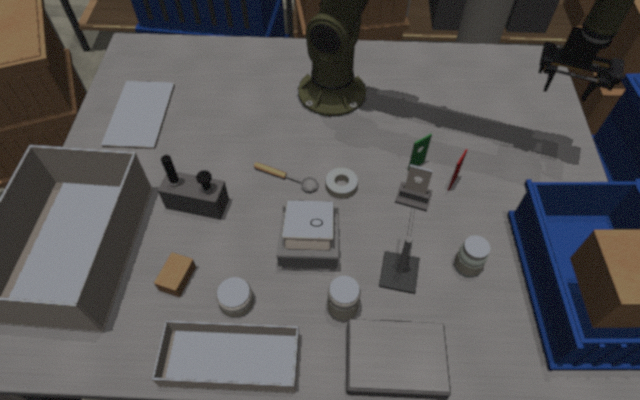

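View pics/top0.png

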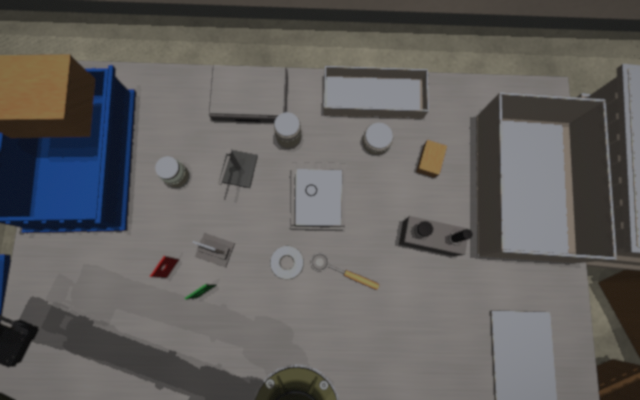

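The scene view shows the rack with tag at about (414,185), stand at (403,250), tub at (310,230), and holder at (193,190), with the tall probe in the left well. In the top view the rack is at (215,248), the stand at (237,170), the tub at (318,197) and the holder at (437,236), with the tall probe at the right end. I'll enlarge crops next.

Run:
```python
import cv2,pickle,numpy as np
s,d=pickle.load(open("d0.pkl","rb"))
def crop(n,x0,y0,x1,y1,w,h):
    c=d[n]["pixels"][y0:y1,x0:x1,::-1]; c=cv2.convertScaleAbs(c,alpha=1.6,beta=10)
    return cv2.resize(c,(w,h),interpolation=cv2.INTER_CUBIC)
# each 5x
a=np.hstack([crop("top",185,140,265,270,400,600-0) if 0 else crop("top",185,145,265,265,400,600),crop("scene",370,180,450,300,400,600)])
cv2.imwrite("pics/c1.png",a)
b=np.vstack([np.hstack([crop("top",280,155,360,235,400,300*1) if 0 else crop("top",280,160,360,240,400,400),crop("scene",270,195,350,275,400,400)]),
np.hstack([crop("top",395,210,475,250+0,400,200),crop("scene",155,150,235,190+0,400,200)])])
cv2.imwrite("pics/c2.png",b)
```

```text
(no output)
```

View pics/c1.png

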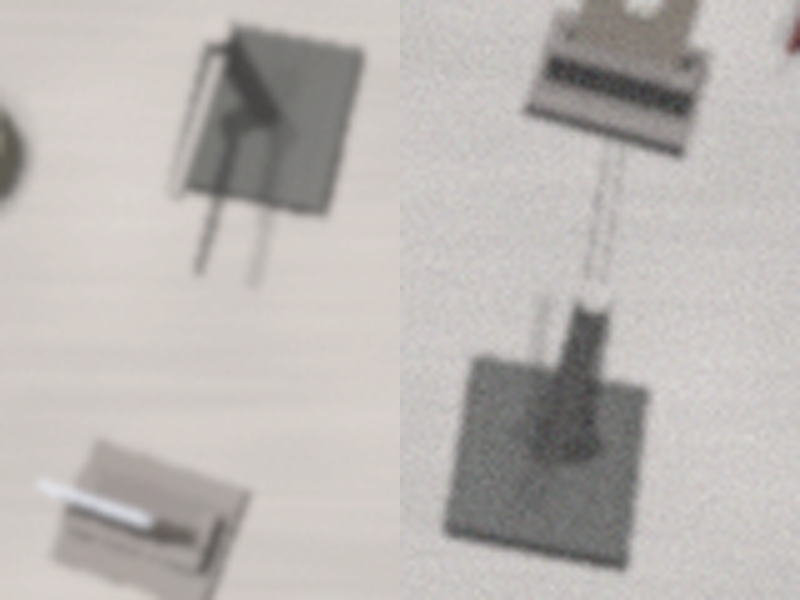

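View pics/c2.png

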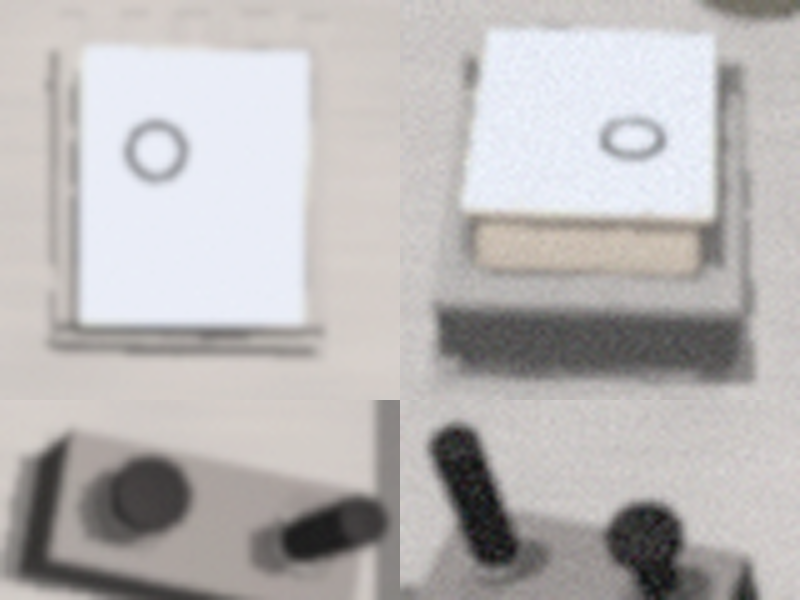

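c1 shows the stand base, post and peg, and the white tag's top edge at crop (40,487)-(150,522). c2 shows the lid corners, with the ring at crop (156,151) in the top view and (632,139) in the scene view. The tall probe is on the holder's -y end and the needle on its +y end.

```bash
cat > h.py <<'E'
import numpy as np,cv2,pickle
from scipy.spatial.transform import Rotation as R
from scipy.optimize import least_squares
def proj(im,P,T=None):
    T=im["T"] if T is None else T
    p=(np.atleast_2d(P)-T[:3,3])@T[:3,:3]
    return np.c_[im["fx"]*p[:,0]/p[:,2]+im["cx"],im["fy"]*p[:,1]/p[:,2]+im["cy"]]
def wristT(s,im):
    T=np.eye(4);T[:3,:3]=R.from_rotvec(s["tool_rot"]).as_matrix();T[:3,3]=s["position"];return T@im["T_tool_cam"]
def pose(q,z=0,tilt=0): # q=x,y,yaw
    return R.from_euler("z",q[2])*R.from_euler("y",-tilt),np.array([q[0],q[1],z])
def w(q,P,z=0,tilt=0):
    r,t=pose(q,z,tilt);return r.apply(np.atleast_2d(P)/1000)+t
def fit(obs,q0,z=0,tilt=0): # obs: list of (im,T,[pts mm],[pix])
    f=lambda q:np.concatenate([(proj(im,w(q,P,z,tilt),T)-np.array(p)).ravel() for im,T,P,p in obs])
    s=least_squares(f,q0,loss="soft_l1");return s.x,f(s.x).reshape(-1,2)
E
python3 - <<'E'
from h import *
s,d=pickle.load(open("d0.pkl","rb"));np.set_printoptions(precision=4,suppress=True)
t,c=d["top"],d["scene"]
def go(n,tp,tx,to,sp,sx,so,q0,**k):
    tx=np.array(tx)/5+to;o=[(t,None,tp,tx)]
    if sp:o.append((c,None,sp,np.array(sx)/5+so))
    q,r=fit(o,q0,**k);print(n,q,np.degrees(q[2]),"res",r.round(1).tolist());return q
B=lambda a,b,z:[(a,b,z),(a,-b,z),(-a,-b,z),(-a,b,z)]
q=go("stand",B(50,45,12)+[(-85,0,163)],[(232,25),(362,48),(325,215),(188,190),(178,195)],(185,145),
 [(-50,-45,12),(-50,45,12),(50,45,12),(50,-45,12),(0,0,167)],[(475,358),(650,388),(628,555),(445,525),(592,303)],(290,180),(.45,.2,-.17))
print(w(q,[(-85,0,163),(-48,0,155)]))
q=go("rack",[(35,45,10),(35,-45,10),(-35,45,10)],[(100,440),(250,490),(55,550)],(185,145),[(35,-45,10),(35,45,10)],[(528,108),(685,150)],(290,180),(.35,.25,-.3))
q=go("tag",[(0,30,120),(0,-30,120)],[(40,487),(150,522)],(185,145),None,None,None,q,z=.01)
q=go("tub",B(75,61,48)+[(20,20,48)],[(82,45),(310,52),(305,325),(78,325),(156,151)],(280,160),
 [(-75,-61,48),(-75,61,48),(75,61,48),(75,-61,48),(20,20,48)],[(487,30),(717,35),(715,215),(465,212),(632,139)],(190,195),(.5,0,0.),z=.045,tilt=np.radians(20))
print(w(q,[(20,20,48)],.045,np.radians(20)))
q=go("holder",[(35,80,85),(-35,80,85),(0,-45,185),(0,45,140)],[(72,30),(45,160),(363,121),(150,95)],(395,130+80),
 [(0,-45,185)],[(455,38)],(75,150),(.4,-.3,-.2))
print(w(q,[(0,-45,85),(0,45,85)]))
E
python3 -m crank --help | head -30
```

```text
stand [ 0.6454  0.1909 -0.1518] -8.699725402596671 res [[-5.0, -1.4], [-0.5, -0.5], [-0.3, -0.7], [-4.0, -1.3], [-0.2, -0.4], [-1.5, -1.9], [-1.3, -1.8], [-0.3, 0.4], [-0.5, -0.3], [-0.2, -2.3]]
[[0.5614 0.2037 0.163 ]
 [0.598  0.1981 0.155 ]]
rack [ 0.4124  0.2396 -0.2883] -16.520967247366187 res [[-0.8, -1.2], [-0.3, -1.1], [-1.0, 0.8], [-1.9, -0.7], [-1.0, -0.2]]
tag [ 0.4091  0.2402 -0.2757] -15.79831221775829 res [[-0.4, -0.1], [0.4, 0.1]]
tub [ 0.5672 -0.0398  0.0203] 1.16509442525151 res [[-1.2, -0.7], [-0.3, -1.6], [-0.5, -0.1], [-0.7, -0.6], [-0.6, -0.9], [-1.1, -1.2], [-0.5, -1.2], [-0.1, -0.8], [-1.6, -1.4], [-0.2, -0.1]]
[[ 0.5691 -0.0198  0.0969]]
holder [ 0.4587 -0.3533 -0.1817] -10.412351652173804 res [[-0.7, -0.0], [0.2, -0.1], [-0.3, -0.0], [0.2, -0.2], [-0.6, -0.7]]
[[ 0.4506 -0.3976  0.085 ]
 [ 0.4668 -0.309   0.085 ]]invalid input: not JSON, or not a number
```

```bash
cat >> h.py <<'E'
def state():
    from bench import ctrl
    s=ctrl.get_state();Rm=R.from_rotvec(s["tool_rot"]).as_matrix()
    print("t %.2f pos %s yang %.2f tilt %.2f F %s grip %.1f wid %.1fmm q7 %.2f"%(s["time"],np.round(np.array(s["position"])*1000,1),np.degrees(np.arctan2(Rm[1,1],Rm[0,1])),np.degrees(np.arccos(-Rm[2,2])),np.round(s["ft_force"],1),s["grip_force"],s["grip_width"]*87,s["joint_positions"][6]))
    return s,Rm
def plan(target=None,yang=None):
    s,Rm=state()
    if target is not None: print(" shift mm",np.round(Rm.T@(np.array(target)-s["position"])*1000,1))
    if yang is not None:
        a=np.radians(yang)-np.arctan2(Rm[1,1],Rm[0,1]); a=-(a+np.pi)%(2*np.pi)-np.pi if 0 else -np.arctan2(np.sin(a),np.cos(a)); print(" turn rad %.4f"%a)
def snap(n,name):
    from bench import get_image
    s,_=state();im=get_image(n);cv2.imwrite(f"pics/{name}.png",im["pixels"][:,:,::-1]);pickle.dump((s,im),open(name+".pkl","wb"));return s,im
E
python3 -m crank '[[[-30,-28.6,0,0.03,-1],[-29,-29.5,0,0,-1],[-29,-29.5,0,0,-1],[-29,-29.5,0,0,-1],[-29,-29.5,0,0,-1],[-29,-29.5,0,0,-1],[-29,-29.5,0,0,-1],[-29,-29.5,0,0,-1],[-29,-29.5,0,0,-1],[-29,-29.5,0,0,-1]]]'
python3 -m crank '[[[0,0,0,0.12,-1],[0,0,0,0.12,-1],[0,0,0,0.12,-1],[0,0,0,0.12,-1],[0,0,0,0.12,-1],[0,0,0,0.12,-1],[0,0,0,0.12,-1],[0,0,0,0.12,-1],[0,0,0,0.12,-1],[0,0,0,0.12,-1]]]'
python3 -c "
from h import *
plan((.409,.240,.19),-15.8)"
```

```text
time: 0.98
position: [0.3838, 0.2308, 0.194]
tool_rot: [0.582, 3.087, 0.001]
ft_force: [1.2, 0.5, -0.5]
grip_width: 1.004
grip_force: 0.0
time: 1.82
position: [0.3833, 0.2327, 0.1938]
tool_rot: [-2.23, -2.213, 0.001]
ft_force: [0.4, -0.2, 0.0]
grip_width: 1.001
grip_force: 0.0
t 1.82 pos [383.3 232.7 193.8] yang -0.45 tilt 0.02 F [ 0.4 -0.2  0. ] grip 0.0 wid 87.0mm q7 -0.63
 shift mm [ 7.5 25.6  3.8]
 turn rad 0.2678
```

```bash
python3 -m crank '[[[4,13,0,0.12,-1],[3,13,2,0.12,-1],[2,0,2,0.028,-1],[0,0,0,0,-1],[0,0,0,0,-1]]]' >/dev/null
python3 -c "
from h import *
snap('wrist','w1')"
```

```text
t 2.23 pos [409.9 240.  189.7] yang -15.39 tilt 0.06 F [-1.  -0.2  0. ] grip 0.0 wid 87.2mm q7 -0.86
```

View pics/w1.png

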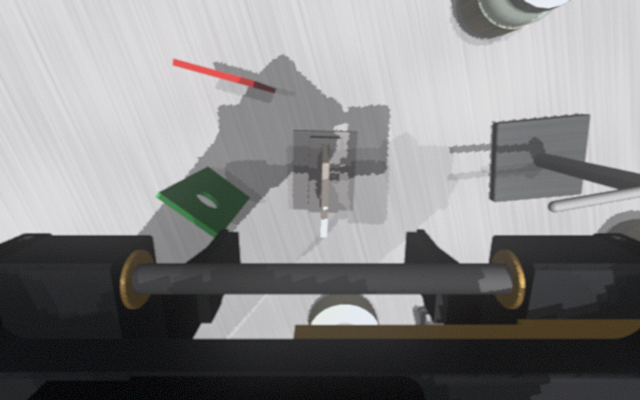

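w1 (wrist) shows the tag's top edge running vertically between the fingers, from about (325,150) to (323,236). The stand base corners are at about (497,124), (590,115), (585,188) and (497,197), with the peg tip at (553,207).

Run:
```python
from h import *
np.set_printoptions(precision=4,suppress=True)
s,d=pickle.load(open("d0.pkl","rb"));t,c=d["top"],d["scene"]
s1,m=pickle.load(open("w1.pkl","rb"));T=wristT(s1,m)
print("tcp px",proj(m,np.array(s1["position"]),T))
qt=np.array([.4091,.2402,-.2757])
print("tag pred",proj(m,w(qt,[(0,30,120),(0,-30,120)],.01),T))
ot=[(t,None,[(0,30,120),(0,-30,120)],np.array([(40,487),(150,522)])/5+(185,145)),(m,T,[(0,30,120),(0,-30,120)],[(325,150),(323,236)])]
print("tag",*[x.round(4).tolist() for x in fit(ot,qt,z=.01)])
A=lambda p,o:np.array(p)/5+o
o=[(t,None,[(50,-45,12),(-50,-45,12),(-88,0,163)],A([(362,48),(325,215),(178,195)],(185,145))),
(c,None,[(-50,-45,12),(-50,45,12),(50,45,12),(50,-45,12),(0,0,167)],A([(475,358),(650,388),(628,555),(445,525),(592,303)],(290,180))),
(m,T,[(-50,45,12),(50,45,12),(50,-45,12),(-50,-45,12),(-88,0,163)],[(497,124),(590,115),(585,188),(497,197),(553,207)])]
q,r=fit(o,(.64,.19,-.15));print("stand",q,np.degrees(q[2]),r.round(1).tolist(),w(q,[(-85,0,163),(-48,0,155)]))
q,r=fit(o[2:],(.64,.19,-.15));print("stand wrist",q,np.degrees(q[2]),r.round(1).tolist(),w(q,[(-85,0,163),(-48,0,155)]))
# measure tag line columns in wrist: brightest columns per row
g=cv2.cvtColor(m["pixels"],cv2.COLOR_RGB2GRAY)
for r_ in(218,228,234): print(r_,g[r_,312:336])
```

```text
tcp px [[323.6755 227.99  ]]
tag pred [[322.6041 162.9299]
 [322.0263 236.7235]]
tag [0.4107, 0.2415, -0.2918] [[-0.7818, -0.98], [-0.162, -0.3508], [-0.1576, 10.7781], [-0.0669, -1.1971]]
stand [ 0.6489  0.1913 -0.1398] -8.007620846925239 [[-0.7, -1.9], [-0.2, -2.0], [-0.2, -0.6], [-1.5, -0.6], [-1.3, -0.8], [0.2, 1.5], [-0.1, 1.3], [0.1, -1.0], [0.1, -1.9], [1.5, -5.2], [-0.2, 2.7], [-0.7, 4.5], [-0.8, 0.1]] [[0.5647 0.2032 0.163 ]
 [0.6013 0.198  0.155 ]]
stand wrist [ 0.6491  0.192  -0.1305] -7.4786441048866275 [[-0.1, -2.1], [1.4, -6.2], [0.4, 1.7], [-0.2, 4.3], [-0.6, 0.2]] [[0.5648 0.203  0.163 ]
 [0.6015 0.1982 0.155 ]]
218 [181 183 182 185 185 183 184 184 179 165 153 154 168 179 181 181 180 179
 179 180 176 171 168 169]
228 [182 178 177 182 184 184 185 190 209 228 234 235 234 232 225 197 174 169
 168 176 181 188 194 194]
234 [187 183 178 175 179 180 178 179 202 228 233 235 235 234 224 205 194 191
 192 193 193 191 191 193]
```

```bash
python3 -m crank '[[[0,0,30,0.01,-1],[0,0,30,0,-1],[0,0,20,0,-1],[0,0,7.5,0,-1],[0,0,0,0,-1],[0,0,0,0,1],[0,0,0,0,1],[0,0,0,0,1],[0,0,0,0,1],[0,0,0,0,1]]]' 25 >/dev/null
python3 -m crank '[[[0,0,0,0,1],[0,0,0,0,1],[0,0,0,0,1]]]'
```

```text
time: 3.37
position: [0.4103, 0.2402, 0.1027]
tool_rot: [-2.51, -1.89, -0.0]
ft_force: [0.1, -0.6, -0.4]
grip_width: 0.478
grip_force: 0.0
```

```bash
python3 -m crank '[[[0,0,0,0,1],[0,0,0,0,1],[0,0,0,0,1],[0,0,0,0,1],[0,0,0,0,1],[0,0,0,0,1],[0,0,0,0,1],[0,0,0,0,1],[0,0,0,0,1]]]'
```

```text
time: 4.12
position: [0.4103, 0.2402, 0.1026]
tool_rot: [-2.51, -1.89, -0.0]
ft_force: [0.3, 0.2, 0.2]
grip_width: 0.007
grip_force: 0.0
```

```bash
python3 -c "
from h import *
snap('wrist','w2')"
```

```text
t 4.12 pos [410.3 240.2 102.6] yang -16.04 tilt 0.01 F [0.3 0.2 0.2] grip 0.0 wid 0.6mm q7 -0.86
```

View pics/w2.png

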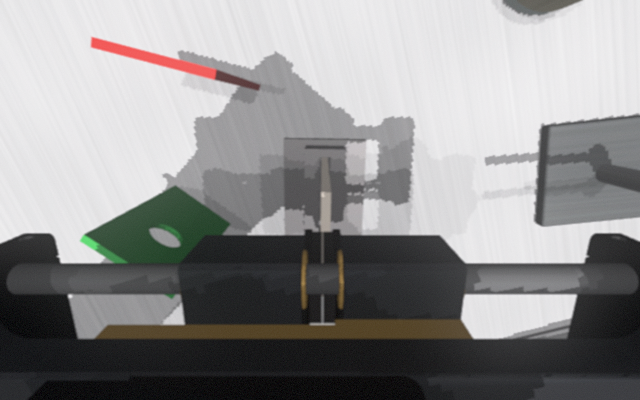

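w2 shows the fingers closed to 0.6 mm with a thin bright gap at column 322. The tag edge is visible just beyond them at (324,158)-(325,232), so the pinch missed. I'll check the geometry with numbers.

Run:
```python
from h import *
np.set_printoptions(precision=1,suppress=True,linewidth=200)
qt=np.array([.4098,.2405,-.28])
for n in("w1","w2"):
    s1,m=pickle.load(open(n+".pkl","rb"));T=wristT(s1,m);print(n,"tcp",proj(m,np.array(s1["position"]),T), "cam",T[:3,3]*1000)
    for z in(0,25,63,87,120):print(z,proj(m,w(qt,[(0,30,z),(0,-30,z)],.01),T).ravel())
    print("base",proj(m,w((.4124,.2396,-.288),[(35,45,10),(35,-45,10),(-35,-45,10),(-35,45,10),(4,34,35),(-4,34,35)]),T).tolist())
    px=m["pixels"].astype(int)
    for r in range(130,245,5):print(r,px[r,314:336].mean(1).astype(int))
s,d=pickle.load(open("d0.pkl","rb"))
```

```text
w1 tcp [[323.7 228. ]] cam [428.  309.7 380.6]
0 [323.1 144.4 322.4 196.8]
25 [323.2 147.2 322.5 202.9]
63 [323.3 152.1 322.5 214. ]
87 [323.4 155.9 322.5 222.3]
120 [323.6 162.3 322.6 236.2]
base [[358.103613953139, 131.43944643805642], [354.3658593451735, 209.9318617448485], [294.28974021226213, 208.80488804975937], [294.08029285057694, 130.16215656631056], [330.0299916316868, 143.525937117364], [322.2616045644876, 143.37244389599306]]
130 [111 111 114 116 115 116 116 117 113 115 117 123 125 127 123 124 125 124 125 135 147 149]
135 [ 97 101 101 102 102 103 102 104 104 104 104 106 106 105 106 104 105 103 107 106 108 110]
140 [112 114 114 112 113 112 113 114 112 116 113 112 114 114 111 114 112 114 112 112 113 116]
145 [113 112 114 112 113 109 110 104 102 103 102 107 107  99  94  98 110 112 112 112 111 116]
150 [ 96 100  97  99 100 100  97  93  96 101 105 105 105  93  89  94  97  99 100 103 114 126]
155 [ 99 100  97  97  88  80  81  80  92 101 106 106 105 100  95  94  98 101 116 141 159 161]
160 [ 99  99  98  92  83  79  78  82  90 101 105 104 104 103 111 130 146 158 162 162 160 161]

[... 3366 characters left out ...]
3  82  81  82  84  90 111 140 158 162 163 160 162 161 161 156 137 108  88  84  85  82]
210 [ 83  85  83  81  81  87 111 141 159 161 162 161 160 161 160 157 137 107  86  83  83  86]
215 [ 83  83  82  80  78  87 112 144 159 161 162 161 160 161 160 154 134 102  83  83  86  84]
220 [ 95  82  81  84  89 106 134 154 159 161 161 159 161 163 161 155 133 101  96  91  83  83]
225 [127 105  85  79  85 102 126 151 157 161 157 160 162 161 159 158 154 149 148 148 149 149]
230 [136 140 140 137 114  90 108 141 156 155 153 151 154 152 154 151 144 127 101  65  45  41]
235 [38 37 37 35 34 37 52 72 86 73 50 31 37 34 38 38 41 39 36 39 30 35]
240 [38 33 38 34 32 36 45 73 82 74 49 37 31 35 35 37 40 35 34 33 32 34]
```

```bash
python3 -m crank '[[[0,0,-5,0,1],[0,0,-10,0,1],[0,0,-15,0,1],[0,0,-15,0,1],[0,0,0,0,1]]]' 25
python3 -c "
from h import *
s,m=snap('wrist','w3');px=m['pixels'].astype(int)
for r in range(140,245,8):print(r,px[r,306:342].mean(1).astype(int))"
```

```text
time: 4.58
position: [0.4124, 0.2415, 0.1514]
tool_rot: [2.51, 1.89, 0.01]
ft_force: [0.2, 1.5, 0.1]
grip_width: 0.008
grip_force: 0.0
t 4.58 pos [412.4 241.5 151.4] yang -16.05 tilt 0.37 F [0.2 1.5 0.1] grip 0.0 wid 0.7mm q7 -0.87
140 [126 128 124 125 126 127 126 125 125 125 126 126 128 126 127 127 127 125
 128 127 125 125 127 127 128 128 128 126 126 127 138 159 179 191 196 196]
148 [124 122 125 125 123 126 123 122 125 124 124 125 125 124 125 121 123 125
 125 127 125 124 124 127 124 128 125 126 124 125 123 125 132 149 169 181]
156 [122 121 125 121 124 123 122 122 126 125 120 110 101 105 115 119 116 116
 108  98  99 106 108 111 109 110 112 111 111 111 108 111 122 150 171 179]
164 [106 108 110 110 108 107 108 104  97  90  87  86  89 104 114 117 115 118
 111 103  98 104 110 109 109 111 110 111 110 110 109 111 126 154 175 179]
172 [100 103 103 105 101 101  97  88  85  85  85  85  92 107 113 116 114 117
 114 111  98  89  87  89  88  87  87  87  87  87  87  87  89  87  86  88]
180 [ 88  86  84  86  86  84  87  85  84  85  84 100 135 165 171 173 167 168
 188 194 165 112  87  85  88  86  88
[... 473 characters left out ...]
 152 160 167 171]
212 [147 146 147 147 147 149 150 143 131 111  99 102 129 154 158 160 159 159
 160 156 153 149 149 148 147 147 149 149 146 150 149 149 148 150 155 155]
220 [147 146 144 146 147 147 147 147 147 144 135 124 134 151 160 161 159 160
 159 155 148 147 147 147 148 148 148 150 148 149 146 148 148 147 148 149]
228 [172 172 175 174 174 180 190 198 198 202 199 191 177 164 159 157 159 159
 164 174 185 187 184 185 181 177 171 162 156 154 160 163 169 174 181 188]
236 [39 39 41 36 40 39 41 45 39 41 44 41 40 44 52 71 85 76 52 38 41 42 44 38
 46 39 40 41 39 42 40 42 41 39 44 48]
244 [38 38 35 40 39 34 36 39 42 39 43 37 37 40 47 74 85 73 50 42 40 43 41 39
 37 39 38 39 37 34 37 37 35 41 40 45]
```

Run:
```python
from h import *
a=[]
for n,x in(("w2",273),("w1",195)):
    m=pickle.load(open(n+".pkl","rb"))[1]["pixels"][180:330,x:x+100,::-1]
    a.append(cv2.resize(cv2.convertScaleAbs((255*(m/255.)**.5)),(400,600),interpolation=cv2.INTER_CUBIC))
cv2.imwrite("pics/c3.png",np.hstack(a))
```

```text
(no output)
```

View pics/c3.png

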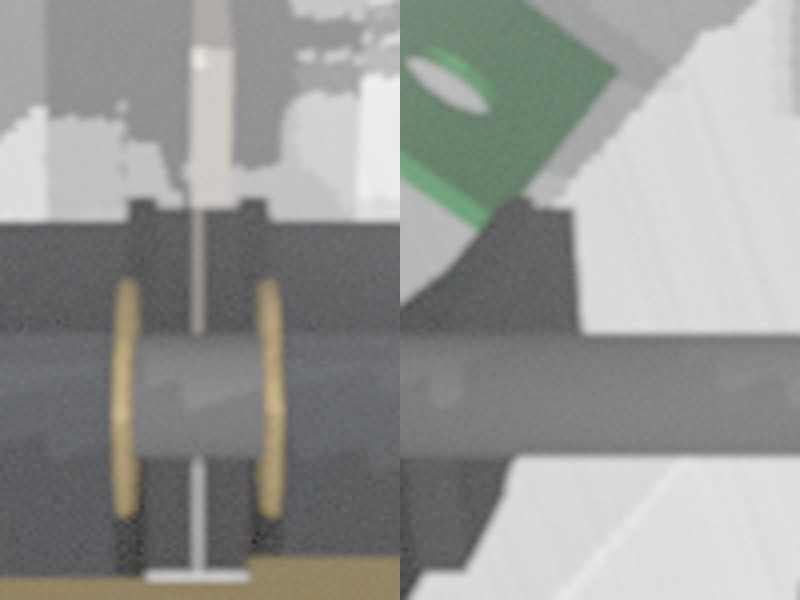

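c3 shows the closed fingertips ending at about row 231. That means they sat only around the tag's top edge, roughly 25 mm above the reported TCP. I'll open, go lower and pinch again. This is safe under either reading, because the rack and gripper body still clear.

```bash
python3 -m crank '[[[0,0,0,0,0],[0,0,0,0,0],[0,0,0,0,0],[0,0,0,0,0],[0,0,0,0,0],[0,0,0,0,0],[0,0,20,0,0],[0,0,20,0,0],[0,0,20,0,0],[0,0,7,0,0]]]' 25
python3 -m crank '[[[0,0,0,0,1],[0,0,0,0,1],[0,0,0,0,1],[0,0,0,0,1],[0,0,0,0,1],[0,0,0,0,1],[0,0,0,0,1],[0,0,0,0,1],[0,0,0,0,1]]]' 25
```

```text
time: 5.47
position: [0.4085, 0.239, 0.0778]
tool_rot: [-2.51, -1.89, 0.007]
ft_force: [-0.3, 0.7, 0.5]
grip_width: 0.492
grip_force: 0.0
time: 6.22
position: [0.4107, 0.2403, 0.081]
tool_rot: [2.51, 1.89, 0.002]
ft_force: [0.5, -1.6, 2.3]
grip_width: 0.056
grip_force: 25.0
```

```bash
python3 -m crank '[[[0,0,-8,0,1],[0,0,-20,0,1],[0,0,-25,0,1],[0,0,-15,0,1],[0,0,-8,0,1],[0,0,0,-0.07,1],[0,0,0,-0.07,1],[0,0,0,0,1]]]' 30 >/dev/null
python3 -c "
from h import *
plan((.535,.2073,.157),-8)
s,m=snap('wrist','w4');T=wristT(s,m)"
```

```text
t 6.88 pos [409.9 240.  156.4] yang -7.92 tilt 0.04 F [-1.   0.1 -1.1] grip 30.0 wid 4.6mm q7 -0.73
 shift mm [-15.1 128.4  -0.7]
 turn rad 0.0015
t 6.88 pos [409.9 240.  156.4] yang -7.92 tilt 0.04 F [-1.   0.1 -1.1] grip 30.0 wid 4.6mm q7 -0.73
```

View pics/w4.png

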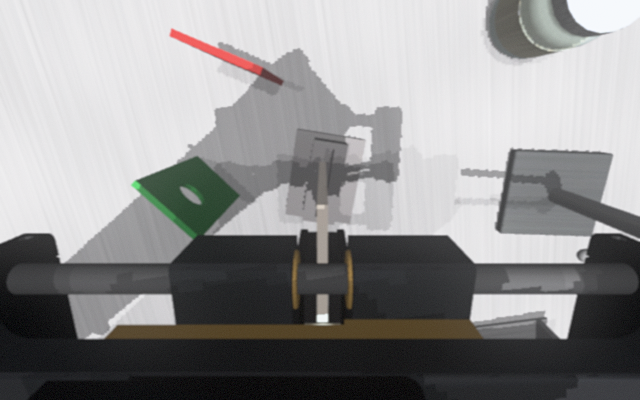

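w4 shows the tag held between the fingers, with its top edge from (321,205) down to (322,325). The stand base corners are at about (514,150), (612,154), (606,235) and (501,230). I'll refine the stand fit.

Run:
```python
from h import *
np.set_printoptions(precision=4,suppress=True)
s,d=pickle.load(open("d0.pkl","rb"));t,c=d["top"],d["scene"]
s1,m=pickle.load(open("w1.pkl","rb"));T=wristT(s1,m)
s4,m4=pickle.load(open("w4.pkl","rb"));T4=wristT(s4,m4)
A=lambda p,o:np.array(p)/5+o
K=[(-50,45,12),(50,45,12),(50,-45,12),(-50,-45,12)]
o=[(t,None,[(50,-45,12),(-50,-45,12),(-88,0,163)],A([(362,48),(325,215),(178,195)],(185,145))),
(c,None,[(-50,-45,12),(-50,45,12),(50,45,12),(50,-45,12),(0,0,167)],A([(475,358),(650,388),(628,555),(445,525),(592,303)],(290,180))),
(m,T,[(-88,0,163)],[(553,207)]),
(m4,T4,K+[(-88,0,163)],[(514,150),(612,154),(606,235),(501,230),(582,256)])]
for oo in(o,o[2:],o[3:]):
    q,r=fit(oo,(.64,.19,-.15));print("stand",q,np.degrees(q[2]),r.round(1).tolist(),w(q,[(-85,0,163),(-48,0,155),(-115,0,169)]).tolist())
print("tag top",proj(m4,w((.4098,.2405,-.139),[(0,30,120),(0,-30,120)],.0854),T4))
```

```text
stand [ 0.6484  0.1903 -0.1524] -8.731927371577216 [[-0.2, -1.5], [-0.1, -1.7], [-0.2, -0.4], [-1.6, -0.9], [-1.4, -0.8], [-0.5, 1.5], [-0.7, 0.8], [-0.3, -1.2], [-1.3, 0.0], [2.1, -0.3], [3.4, -2.8], [-11.4, -0.2], [1.0, 3.6], [-0.8, -0.3]] [[0.564377529724134, 0.2032322827426223, 0.163], [0.6009486791929273, 0.19761525269719973, 0.155], [0.5347252463710583, 0.20778663142810008, 0.169]]
stand [ 0.6486  0.19   -0.1541] -8.82780466628602 [[-0.9, 0.2], [2.4, -0.1], [3.7, -2.5], [-11.3, 0.2], [1.1, 3.7], [-0.4, -0.1]] [[0.5646108159091671, 0.2030448219072258, 0.163], [0.6011725147847411, 0.19736660252683488, 0.155], [0.5349661951992422, 0.20764878356700223, 0.169]]
stand [ 0.648   0.1901 -0.1529] -8.761473763968727 [[1.8, -0.0], [3.0, -2.5], [-11.8, 0.1], [0.6, 3.8], [-1.4, 0.0]] [[0.5639999028145972, 0.2030660702877917, 0.16300000000000003], [0.6005681508205482, 0.1974301819128087, 0.15500000000000003], [0.5343499719989614, 0.2076357095107509, 0.16900000000000004]]
tag top [[324.223  202.8114]
 [323.8766 319.9933]]
```

```bash
python3 -m crank '[[[-3.5,22,0,0.013,1],[-3.5,35,0,0,1],[-3.5,35,0,0,1],[-3,26,0,0,1],[0,10,0,0,1],[0,0,0,0,1],[0,0,0,0,1]]]' 30 >/dev/null
python3 -c "
from h import *
plan((.535,.2090,.157),-8.7)
from bench import ctrl
s,m=snap('top','t5')
s,m=snap('scene','s5')"
```

```text
t 7.52 pos [533.9 207.7 155.7] yang -8.84 tilt 0.13 F [-1.   0.4 -1. ] grip 30.0 wid 4.7mm q7 -0.53
 shift mm [ 1.5  0.9 -1.3]
 turn rad -0.0025
t 7.52 pos [533.9 207.7 155.7] yang -8.84 tilt 0.13 F [-1.   0.4 -1. ] grip 30.0 wid 4.7mm q7 -0.53
t 7.57 pos [533.3 208.3 156. ] yang -8.75 tilt 0.12 F [-0.7  0.7 -0.4] grip 30.0 wid 4.7mm q7 -0.53
```

```bash
python3 -m crank '[[[0.5,7,0,0,1],[0.5,8,0,0,1],[0,8,0,0,1],[0,8,0,0,1],[0,8,0,0,1],[0,8,1.5,0,1],[0,8,2,0,1],[0,8,2,0,1],[0,6,2,0,1],[0,0,0,0,1]]]' 30
python3 -c "
from h import *
plan((.6009,.1991,.147),-8.7)"
```

```text
time: 8.45
position: [0.6041, 0.1972, 0.1481]
tool_rot: [2.386, 2.043, -0.002]
ft_force: [-0.3, -1.1, -0.5]
grip_width: 0.053
grip_force: 30.0
t 8.45 pos [604.1 197.2 148.1] yang -8.83 tilt 0.07 F [-0.3 -1.1 -0.5] grip 30.0 wid 4.6mm q7 -0.44
 shift mm [ 1.4 -3.5  1.1]
 turn rad -0.0023
```

```bash
python3 -m crank '[[[0,-2,2,0,1],[0,0,2,0,1],[0,0,1,0,1],[0,0,0,0,1],[0,0,0,0,1]]]' 15
python3 -m crank '[[[0,0,1,0,1],[0,0,1,0,1],[0,0,0,0,1],[0,0,0,0,1]]]' 15
python3 -m crank '[[[0,0,1,0,1],[0,0,1,0,1],[0,0,0,0,1],[0,0,0,0,1]]]' 15
```

```text
time: 8.87
position: [0.6009, 0.1986, 0.1442]
tool_rot: [-2.384, -2.046, -0.0]
ft_force: [-0.8, -0.3, -0.2]
grip_width: 0.055
grip_force: 15.0
time: 9.2
position: [0.6014, 0.1986, 0.143]
tool_rot: [-2.385, -2.045, -0.002]
ft_force: [-1.5, 0.1, 4.6]
grip_width: 0.055
grip_force: 15.0
time: 9.53
position: [0.6014, 0.1987, 0.1427]
tool_rot: [-2.384, -2.045, -0.003]
ft_force: [-4.1, -0.6, 12.5]
grip_width: 0.059
grip_force: 15.0
```

```bash
python3 -m crank '[[[0,0,-1.5,0,1],[0,0,0,0,1],[0,0,0,0,0.5],[0,0,0,0,0.5],[0,0,0,0,0.5],[0,0,0,0,0.5],[0,0,0,0,0.5],[0,0,0,0,0.5]]]' 15
python3 -m crank '[[[0,0,-6,0,0.5],[0,0,-15,0,0.5],[0,0,-25,0,0.5],[0,0,-25,0,0],[0,0,-25,0,0],[0,0,0,0,0]]]' 15
python3 - <<'E'
from h import *
s,a=snap('top','t6');s,b=snap('scene','s6')
f=lambda im,x,y:cv2.resize(cv2.convertScaleAbs(im["pixels"][y:y+120,x:x+80,::-1],alpha=1.5),(400,600),interpolation=cv2.INTER_CUBIC)
cv2.imwrite("pics/c4.png",np.hstack([f(a,185,125),f(b,365,150)]))
E
```

```text
time: 10.2
position: [0.6011, 0.1983, 0.1412]
tool_rot: [-2.385, -2.045, 0.001]
ft_force: [-0.1, 0.1, 0.4]
grip_width: 0.247
grip_force: 0.0
time: 10.7
position: [0.604, 0.1991, 0.2443]
tool_rot: [2.383, 2.043, 0.015]
ft_force: [0.6, 0.1, 0.7]
grip_width: 0.396
grip_force: 0.0
t 10.70 pos [604.  199.1 244.3] yang -8.78 tilt 0.57 F [0.6 0.1 0.7] grip 0.0 wid 34.5mm q7 -0.46
t 10.75 pos [603.1 198.8 241.7] yang -8.78 tilt 0.40 F [ 0.1 -0.6 -0.5] grip 0.0 wid 37.9mm q7 -0.46
```

View pics/c4.png

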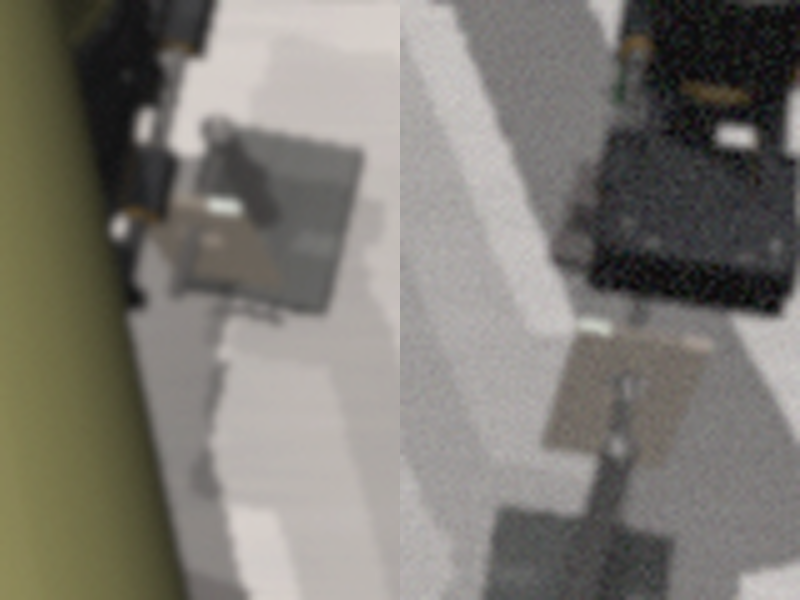

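c4 shows the tag hanging on the peg at mid length in both views, clear of the gripper. Next is the probe.

```bash
python3 -m crank '[[[-20,-2,0,0,-0.2],[-35,-4,0,0,-0.2],[-38,-4,0,0,-0.2],[-38,-4,0,0,-0.2],[-38,-4,0,0,-0.2],[-38,-4,0,0,-0.2],[-38,-4,0,0,-0.2],[-38,-4,0,0,-0.2],[-38,-4,0,0,-0.2],[-38,-4,0,0,-0.2]]]' 15 >/dev/null
python3 -m crank '[[[-38,-4,0,0,-0.2],[-38,-4,0,0,-0.2],[-38,-4,0,0,-0.2],[-38,-4,0,0,-0.2],[-38,-4,0,0,-0.2],[-38,-4,0,0,-0.2],[-20,-2,0,0.1,-0.2],[0,0,0,0.12,-0.2],[0,0,0,0.12,-0.2],[0,0,0,0.12,-0.2]]]' 15 >/dev/null
python3 -m crank '[[[0,0,0,0.12,-0.2],[0,0,0,0.12,-0.2],[0,0,0,0.12,-0.2],[0,0,0,0.12,-0.2],[0,0,0,0.12,-0.2],[0,0,0,0.12,-0.2],[0,0,0,0.12,-0.2],[0,0,0,0.1,-0.2],[0,0,0,0,-0.2],[0,0,0,0,-0.2]]]' 15 >/dev/null
python3 - <<'E'
from h import *
plan((.4506,-.3976,.245),-88.8)
s,m=snap('wrist','w7');T=wristT(s,m)
P=np.array([.4506,-.3976,.185]);print("probe top pred",proj(m,P,T),"needle",proj(m,[.4668,-.309,.14],T))
g=cv2.cvtColor(m["pixels"],cv2.COLOR_RGB2GRAY)
b=cv2.threshold(cv2.GaussianBlur(g,(3,3),0),60,255,cv2.THRESH_BINARY_INV)[1]
n,l,st,ce=cv2.connectedComponentsWithStats(b)
for i in range(1,n):
    if st[i,4]>150:print(st[i],ce[i].round(1))
E
```

```text
t 13.30 pos [ 445.  -391.3  236.6] yang -88.82 tilt 0.10 F [1.2 0.1 0.2] grip 0.0 wid 52.0mm q7 -0.70
 shift mm [ 5.4  6.4 -8.4]
 turn rad -0.0003
t 13.30 pos [ 445.  -391.3  236.6] yang -88.82 tilt 0.10 F [1.2 0.1 0.2] grip 0.0 wid 52.0mm q7 -0.70
probe top pred [[330.12513596 196.33424104]] needle [[227.63094922 162.68047711]]
[ 212  139   43   43 1053] [236.2 163.9]
[ 318  161   32   47 1163] [332.6 184.9]
[    0   231   640   169 78012] [306.1 328.8]
[373 231  44  35 874] [388.6 251.3]
```

```bash
python3 -m crank '[[[4.5,4.5,-5,0,-0.2],[4.2,4.4,-3,0,-0.2],[0,0,0,0,-0.2],[0,0,0,0,-0.2]]]' 15 >/dev/null
python3 - <<'E'
from h import *
s,m=snap('wrist','w8');T=wristT(s,m);p=np.array(s["position"])
a=np.linspace(0,2*np.pi,60)
C=proj(m,np.c_[p[0]+.013*np.cos(a),p[1]+.013*np.sin(a),0*a+.185],T);print("pred disc on tool axis",C.min(0),C.max(0))
g=cv2.cvtColor(m["pixels"],cv2.COLOR_RGB2GRAY)
for th in(60,90):
  b=cv2.threshold(g,th,255,cv2.THRESH_BINARY_INV)[1]
  n,l,st,ce=cv2.connectedComponentsWithStats(b)
  for i in range(1,n):
    if 600<st[i,4]<3000:print(th,st[i])
E
```

```text
t 13.68 pos [ 454.5 -401.2  245.7] yang -88.97 tilt 0.05 F [-0.5  0.3 -0. ] grip 0.0 wid 52.2mm q7 -0.69
pred disc on tool axis [304.94842247 183.87694407] [338.06109244 215.7500148 ]
60 [ 204  148   43   42 1176]
60 [ 305  168   31   48 1161]
60 [372 230  71  40 990]
90 [   0    0   48   76 1260]
90 [218 119 140  33 698]
```

```bash
python3 -m crank '[[[0,0,15,0,-0.2],[0,0,28,0,-0.2],[0,0,30,0,-0.2],[0,0,30,0,-0.2],[0,0,18,0,-0.2],[0,0,7,0,-0.2],[0,0,0,0,-0.2],[0,0,0,0,1],[0,0,0,0,1],[0,0,0,0,1]]]' 20
python3 -m crank '[[[0,0,0,0,1],[0,0,0,0,1],[0,0,0,0,1],[0,0,0,0,1]]]' 20
```

```text
time: 14.57
position: [0.4552, -0.4014, 0.1192]
tool_rot: [3.14, 0.028, 0.004]
ft_force: [-0.3, -0.3, -0.1]
grip_width: 0.453
grip_force: 0.0
time: 14.9
position: [0.4548, -0.4006, 0.1183]
tool_rot: [3.141, 0.028, 0.002]
ft_force: [-0.8, 0.9, 4.2]
grip_width: 0.293
grip_force: 20.0
```

```bash
python3 -m crank '[[[0,0,-6,0,1],[0,0,-15,0,1],[0,0,-18,0,1],[0,0,-10,0,1],[0,0,-6,0,1],[0,0,0,0,1],[-2,0,0,0,1],[-4,0,0,0,1],[-4,0,0.3,0,1]]]' 12
python3 -m crank '[[[-4,0,0.5,0,1],[-4,0,0.5,0,1],[-4,0,0.7,0,1],[-4,0,0.8,0,1],[-4,0,0.9,0,1],[-4,0,1,0,1],[-4,0,1.1,0,1],[-4,0,1.2,0,1],[-4,0,1.3,0,1],[0,0,0,0,1]]]'
python3 -c "
from h import *
snap('wrist','w9')"
```

```text
time: 15.65
position: [0.444, -0.4001, 0.1714]
tool_rot: [-3.14, -0.028, 0.001]
ft_force: [1.3, 0.8, -0.7]
grip_width: 0.298
grip_force: 12.0
time: 16.48
position: [0.4071, -0.4015, 0.1639]
tool_rot: [-3.141, -0.026, 0.001]
ft_force: [0.9, 0.0, -1.6]
grip_width: 0.292
grip_force: 12.0
t 16.48 pos [ 407.1 -401.5  163.9] yang -89.04 tilt 0.04 F [ 0.9  0.  -1.6] grip 12.0 wid 25.4mm q7 -0.65
```

```bash
python3 -m crank '[[[0,0,0,0,1],[0,0,-5,0,1],[0,0,-12,0,1],[0,0,-20,0,1],[0,0,-25,0,1],[0,0,-25,0,1],[0,0,-20,0,1],[0,0,-12,0,1],[0,0,-6,0,1],[0,0,0,0,1]]]' 40 >/dev/null
python3 -m crank '[[[3,-8,0,0,1],[6,-20,0,0,1],[8,-30,0,0,1],[10,-35,0,0,1],[10,-35,0,0,1],[10,-35,0,0,1],[10,-35,0,0,1],[10,-35,0,0,1],[10,-35,0,0,1],[10,-35,0,0,1]]]' 40 >/dev/null
python3 -m crank '[[[10,-35,0,0,1],[8,-25,0,0,1],[5,-15,0,0,1],[3,-8,0,0,1],[0,0,0,0,1],[0,0,0,0,1]]]' 40
python3 -c "
from h import *
plan((.5156,-.0198,.2164),-88.8)"
```

```text
time: 18.7
position: [0.514, -0.0151, 0.2888]
tool_rot: [3.14, 0.025, -0.002]
ft_force: [-0.5, 0.2, -0.7]
grip_width: 0.286
grip_force: 40.0
t 18.70 pos [514.  -15.1 288.8] yang -89.07 tilt 0.10 F [-0.5  0.2 -0.7] grip 40.0 wid 24.9mm q7 -1.58
 shift mm [ 1.6  4.7 72.4]
 turn rad -0.0048
```

```bash
python3 -m crank '[[[1,2.5,8,-0.005,1],[0.6,2.2,18,0,1],[0,0,20,0,1],[0,0,12,0,1],[0,0,4,0,1],[0,0,0,0,1],[0,0,0,0,1]]]' 40 >/dev/null
python3 - <<'E'
from h import *
s,m=snap('wrist','w10');T=wristT(s,m)
print("spot px",proj(m,[.5691,-.0198,.0969],T))
c=cv2.resize(m["pixels"][90:240,225:425,::-1],(800,600),interpolation=cv2.INTER_CUBIC);cv2.imwrite("pics/c5.png",c)
E
```

```text
t 19.28 pos [516.3 -18.6 227.8] yang -88.74 tilt 0.04 F [ 0.2  0.6 -1.6] grip 40.0 wid 25.3mm q7 -1.56
spot px [[324.12761064 126.28442752]]
```

View pics/c5.png

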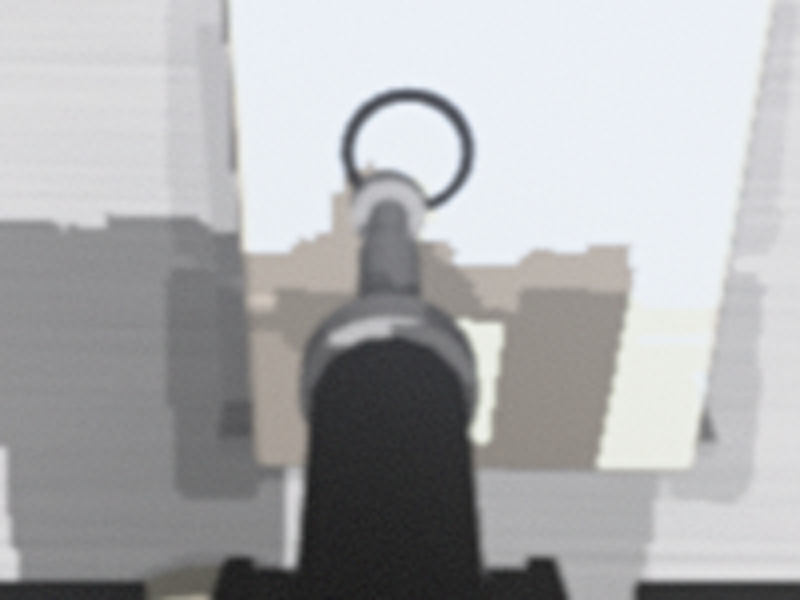

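c5 shows the ring centred at crop (409,150), the foot disc at about (389,208), and the collar edge at row 292. Working through the geometry, the probe is tilted about 17° in the grip. I'll go back to the well for the missing 3°.

```bash
python3 -m crank '[[[0,0,-12,0,1],[0,0,-25,0,1],[0,0,-20,0,1],[-3,8,-6,0,1],[-6,20,0,0,1],[-9,33,0,0,1],[-10,36,0,0,1],[-10,36,0,0,1],[-10,36,0,0,1],[-10,36,0,0,1]]]' 40 >/dev/null
python3 -m crank '[[[-10,36,0,0,1],[-10,36,0,0,1],[-10,36,0,0,1],[-9,30,0,0,1],[-7,18,0,0,1],[-4,8,0,0,1],[0,0,0,0,1],[0,0,0,0,1]]]' 40 >/dev/null
python3 -c "
from h import *
plan((.4086,-.4013,.290),-89.04)"
```

```text
t 20.83 pos [ 416.7 -388.8  290.3] yang -88.69 tilt 0.06 F [-0.1  1.7 -1. ] grip 40.0 wid 24.9mm q7 -0.72
 shift mm [-8.4 12.3  0.3]
 turn rad 0.0060
```

```bash
python3 -m crank '[[[-4.4,6.3,0,0.006,1],[-4,6,0,0,1],[0,0,5,0,1],[0,0,20,0,1],[0,0,30,0,1],[0,0,22,0,1],[0,0,8,0,1],[0,0,0,0,1],[0,0,0,0,1]]]' 40
python3 -c "
from h import *
plan((.4086,-.4013,.190),-89.04)"
```

```text
time: 21.58
position: [0.4087, -0.4019, 0.2058]
tool_rot: [3.141, 0.027, 0.0]
ft_force: [-0.4, -0.9, -0.8]
grip_width: 0.293
grip_force: 40.0
t 21.58 pos [ 408.7 -401.9  205.8] yang -89.02 tilt 0.02 F [-0.4 -0.9 -0.8] grip 40.0 wid 25.5mm q7 -0.67
 shift mm [-0.1 -0.6 15.8]
 turn rad 0.0004
```

```bash
python3 -m crank '[[[0,0,8,0,1],[0,0,8,0,1],[0,0,8,0,1],[0,0,4,0,1],[0,0,0,0,1]]]' 40
python3 -m crank '[[[0,0,4,0,1],[0,0,4,0,1],[0,0,3,0,1],[0,0,0,0,1],[0,0,0,0,1]]]' 40
```

```text
time: 22.0
position: [0.4081, -0.4013, 0.1761]
tool_rot: [-3.14, -0.026, 0.002]
ft_force: [0.6, 0.2, -2.1]
grip_width: 0.29
grip_force: 40.0
time: 22.42
position: [0.4084, -0.4018, 0.1661]
tool_rot: [-3.141, -0.026, 0.0]
ft_force: [0.2, 0.0, -1.4]
grip_width: 0.287
grip_force: 40.0
```

```bash
python3 -m crank '[[[0,0,0,0,1],[0,0,0,0,1],[-2,0,0.3,0,1],[-2,0,0.5,0,1],[-2,0,0.6,0,1],[-2,0,0.6,0,1],[-0.8,0,0,0,1],[0,0,0,0,1]]]' 12
python3 -m crank '[[[0,0,0,0,1],[0,0,0,0,1],[0,0,-6,0,1],[0,0,-15,0,1],[0,0,-25,0,1],[0,0,-28,0,1],[0,0,-25,0,1],[0,0,-15,0,1],[0,0,-8,0,1],[0,0,-2,0,1]]]' 40
python3 -m crank '[[[3,-8,0,0,1],[6,-20,0,0,1],[9,-30,0,0,1],[10,-35,0,0,1],[10,-35,0,0,1],[10,-35,0,0,1],[10,-35,0,0,1],[10,-35,0,0,1],[10,-35,0,0,1],[10,-35,0,0,1]]]' 40 >/dev/null
python3 -m crank '[[[10,-35,0,0,1],[8,-25,0,0,1],[5,-15,8,0,1],[3,-5,15,0,1],[0,0,20,0,1],[0,0,12,0,1],[0,0,4,0,1],[0,0,0,0,1],[0,0,0,0,1]]]' 40 >/dev/null
python3 - <<'E'
from h import *
plan((.5163,-.0186,.2278),-88.74)
s,m=snap('wrist','w11');T=wristT(s,m);print("spot",proj(m,[.5691,-.0198,.0969],T))
g0=pickle.load(open("w10.pkl","rb"))[1]["pixels"].mean(2).astype(int);g=m["pixels"].mean(2).astype(int)
for c in(318,322,326,330):
  print(c,"old",g0[105:180,c]);print("new",g[105:180,c])
E
```

```text
time: 23.08
position: [0.3994, -0.402, 0.1642]
tool_rot: [-3.141, -0.026, -0.001]
ft_force: [1.1, 0.7, -0.7]
grip_width: 0.289
grip_force: 12.0
time: 23.92
position: [0.3996, -0.4029, 0.2899]
tool_rot: [3.14, 0.026, 0.002]
ft_force: [-0.6, -1.0, -1.8]
grip_width: 0.293
grip_force: 40.0
t 25.50 pos [507.1 -17.9 229.5] yang -89.11 tilt 0.01 F [ 0.7 -0.3 -0.5] grip 40.0 wid 25.0mm q7 -1.58
 shift mm [9.2 0.9 1.7]
 turn rad -0.0065
t 25.50 pos [507.1 -17.9 229.5] yang -89.11 tilt 0.01 F [ 0.7 -0.3 -0.5] grip 40.0 wid 25.0mm q7 -1.58
spot [[324.69692088 116.10161699]]
318 old [240 240 240 241 241 240 241 238 217 161 102  82 115 172 224 239 241 241
 240 239 240 240 240 239 236 225 213 180 144 133 151 179 192 191 189 175
 152 132 122 112 109 106 106 110 116 116 115 115 114 118 115 113 111 102
 102  97  94  94 106 116 123 121 120 127 156 186 193 193 175 128  77  56
  57  54  57]
new [ 97  84 115 166 216 237 240 241 239 240 239 238 239 238 240 239 239 240
 232 179 134 134 158 180 187 189 182 165 146 127 118 116 117 114 113 113
 119 119 119 119 117 119 120 120 121 119 121 120 112 106 101  96  
[... 1265 characters left out ...]
28 127 129 141 168 187 186 171 126  79  59  56  57  58  54  55
  57  55  55]
330 old [240 241 240 240 240 242 230 169  97  88 139 211 240 242 240 240 239 240
 240 240 240 240 239 239 239 239 240 240 240 239 230 207 178 170 164 167
 177 189 198 200 201 208 220 224 212 168 143 138 137 131 132 131 133 130
 132 128 126 123 123 126 125 119 117 118 124 130 123 123 124 120 104  74
  55  55  56]
new [176 234 241 240 239 238 238 239 239 238 239 239 238 238 239 239 239 238
 239 239 238 232 219 191 166 153 158 170 183 195 198 195 195 202 213 223
 230 231 231 226 216 208 204 205 187 152 132 129 130 126 128 127 125 124
 128 127 127 126 125 126 140 168 181 170 139 111  86  63  55  57  58  55
  53  52  55]
```

Run:
```python
from h import *
m=pickle.load(open("w11.pkl","rb"))[1];Tc=m["T_tool_cam"]
def rows(th,x0,p,z0=103.3):
    L=z0+p;a=np.array([np.sin(th),np.cos(th)]);b=np.array([np.cos(th),-np.sin(th)])
    f=np.array([x0,-p])+L*a;o=f-70*a
    P=np.array([f+8*b,o+15*b,o-8*a+13*b]);return proj(m,np.c_[P[:,0],0*P[:,0],P[:,1]]/1000,Tc)[:,1],f
A=np.array([132.3,161,173.6]);B=np.array([124.3,155.3,168.9])
def f(q):return np.r_[rows(q[0],q[2],q[3])[0]-A,rows(q[1],q[2],q[3])[0]-B,(q[2])/2,(q[3]-46)/4]
r=least_squares(f,[.3,.35,0,46]);print(np.degrees(r.x[:2]),r.x[2:],r.fun.round(2))
for t in r.x[:2]:print("foot tool xz",rows(t,*r.x[2:])[1])
J=np.linalg.inv(r.jac.T@r.jac);print("sd deg per px",np.degrees(np.sqrt(np.diag(J)[:2])))
# ring centre in new image
g=m["pixels"].mean(2);k=(g[85:125,295:355]<170).astype(np.uint8);ys,xs=np.nonzero(k);print(xs.min()+295,xs.max()+295,ys.min()+85)
```

```text
[17.43053766 20.44203591] [-2.05067533 43.83969009] [ 0.18  1.78 -2.3  -0.36  2.5  -2.09 -1.03 -0.54]
foot tool xz [42.02492223 96.54346453]
foot tool xz [49.33927464 94.03402547]
sd deg per px [0.51686958 0.54195979]
311 343 101
```

```bash
cat > ap.py <<'E'
from h import *
F=np.array([49.3,-.8,94.])/1000
t=np.radians(20);r=R.from_euler("z",.0203)*R.from_euler("y",-t);n=r.apply([0,0,1]);S0=np.array([.5691,-.0198,.0969])
def spot(s,m,px):
    T=wristT(s,m);d=T[:3,:3]@np.array([(px[0]-m["cx"])/m["fx"],(px[1]-m["cy"])/m["fy"],1]);return T[:3,3]+d*(((S0-T[:3,3])@n)/(d@n))
s,m=pickle.load(open("w10.pkl","rb"));S=spot(s,m,(327.25,127.5))
E
python3 - <<'E'
from ap import *
print(S)
s,m=pickle.load(open("w11.pkl","rb"))
s,Rm=state();a=np.radians(-88.83);print("turn",-(a-np.arctan2(Rm[1,1],Rm[0,1])))
for d in(.012,0):print(d,Rm.T@(S+d*n-(s["position"]+Rm@F))*1000)
E
```

```text
[ 0.5680133  -0.02278995  0.09648246]
t 25.55 pos [507.5 -17.8 230. ] yang -89.10 tilt 0.07 F [-0.  -0.4 -1.7] grip 40.0 wid 25.2mm q7 -1.58
turn -0.0047466058019640656
0.012 [ 6.85561292  6.8037932  28.33157105]
0 [10.94571784  6.78694442 39.61300526]
```

```bash
python3 -m crank '[[[3.5,3.5,8,-0.005,1],[3.4,3.3,10,0,1],[0,0,7,0,1],[0,0,3,0,1],[0,0,0,0,1],[0,0,0,0,1]]]' 40 >/dev/null
python3 - <<'E'
from ap import *
s,m=snap('wrist','w12');T=wristT(s,m);Rm=R.from_rotvec(s["tool_rot"]).as_matrix()
print("ring pred",proj(m,S,T),"foot pred",proj(m,s["position"]+Rm@F,T)," d",(s["position"]+Rm@F-S)@n)
g=m["pixels"].mean(2).astype(int)
for r_ in range(100,142,3):print(r_,g[r_,300:352])
E
```

```text
t 26.05 pos [514.  -23.8 200.9] yang -88.75 tilt 0.04 F [ 0.9 -0.4 -1.1] grip 40.0 wid 25.0mm q7 -1.54
ring pred [[321.83273127 126.35850554]] foot pred [[320.66830065 132.92036409]]  d 0.011447982466341435
100 [239 239 239 238 239 239 238 239 238 238 240 239 239 239 239 238 240 239
 239 239 239 239 239 240 239 238 239 239 239 239 239 239 239 239 239 239
 239 239 240 239 239 239 240 239 239 238 239 239 239 239 239 239]
103 [239 239 239 239 239 239 239 239 239 238 239 239 239 239 238 240 239 240
 239 239 238 238 239 239 238 239 240 239 240 239 239 239 239 238 239 239
 239 239 239 239 239 239 239 239 239 239 239 239 239 239 239 239]
106 [239 239 238 239 239 239 237 239 238 240 238 238 239 238 239 239 239 240
 241 239 240 241 240 239 240 240 239 239 239 239 239 238 239 239 240 240
 239 239 239 239 239 239 239 239 239 239 239 239 239 239 240 239]
109 [240 239 239 239 238 239 238 239 240 240 240 241 240 237 233 224 206 182
 171 161 156 159 162 162 172 193 214 227 234 237 241 241 240 240 240 239
 239 239 239 239 238 239 239 239 240 238 239 239 239 239 239 239]
112 [239 238 239 239 238 238 
[... 1430 characters left out ...]
194 235 241 239 239 237 238 239 239 239 239 238 238]
133 [238 239 239 234 194 128  83 102 159 206 211 188 172 173 182 189 186 169
 145 131 126 133 131 132 132 142 164 181 187 187 191 210 227 219 170 109
  83 130 197 233 240 239 239 239 238 238 239 239 239 238 238 240]
136 [238 238 238 240 238 219 168 111  82  91 117 148 170 189 192 185 168 136
 115 117 125 128 131 131 128 127 139 167 186 193 189 173 141 101  88 117
 178 225 239 240 239 238 239 238 238 238 239 239 238 239 239 238]
139 [237 238 238 238 238 239 240 236 214 161 109  80  96 130 149 146 131 114
 112 121 127 130 131 132 130 126 136 161 178 175 146 113 117 161 211 234
 239 239 238 239 238 238 239 239 238 239 238 239 239 239 238 239]
```

```bash
cat > ff.py <<'E'
from ap import *
from bench import ctrl,get_image
f=[];p=[]
for i in range(8):
    m=get_image("wrist");s=ctrl.get_state();f.append(s["ft_force"]);p.append(s["position"])
f=np.mean(f,0);p=np.mean(p,0);Rm=R.from_rotvec(s["tool_rot"]).as_matrix()
print("t %.2f"%s["time"],"F",f.round(2),"along n %.2f"%(f@n),"pos",(p*1000).round(2),"d %.2f"%((p+Rm@F-S)@n*1000))
g=m["pixels"].mean(2).astype(int);print(g[118:165,321])
E
python3 ff.py
python3 -m crank '[[[1,0,2.8,0,1],[1,0,2.8,0,1],[0.7,0,1.9,0,1],[0,0,0,0,1],[0,0,0,0,1]]]' 40 >/dev/null
python3 ff.py
```

```text
t 26.50 F [ 0.01  0.06 -0.87] along n -0.82 pos [514.36 -23.74 201.58] d 11.93
[238 239 239 239 230 193 143 128 151 177 191 191 183 165 138 132 128 130
 131 122 117 116 129 134 130 132 132 130 131 129 128 130 130 130 130 129
 123 108  96 101 113 127 130 131 127 133 150]
t 27.32 F [ 0.07 -0.13 -1.04] along n -1.00 pos [516.91 -23.8  193.83] d 3.77
[236 241 240 239 236 215 157 133 148 179 189 189 183 161 141 130 132 131
 129 130 132 131 132 132 133 130 132 133 132 130 129 129 130 131 131 128
 130 122 112 107 116 127 133 131 130 131 148]
```

```bash
python3 -m crank '[[[0.7,0,1.9,0,1],[0,0,0,0,1],[0,0,0,0,1]]]' 40 >/dev/null; python3 ff.py
python3 -m crank '[[[0.7,0,1.9,0,1],[0,0,0,0,1],[0,0,0,0,1]]]' 40 >/dev/null; python3 ff.py
```

```text
t 27.97 F [-0.05 -0.01 -1.07] along n -0.99 pos [517.57 -23.78 191.86] d 1.70
[200 237 241 240 237 219 161 133 150 179 191 192 184 164 139 131 130 131
 131 132 131 129 130 132 134 130 132 130 132 131 129 132 131 130 129 125
 110 102 101  99 115 128 132 131 129 131 151]
t 28.62 F [-0.72  0.11  0.25] along n 0.48 pos [518.36 -23.75 190.11] d -0.22
[127 196 237 241 240 233 199 150 142 168 188 190 187 170 144 130 130 132
 133 130 128 126 130 132 131 131 130 132 133 132 130 130 130 131 133 130
 131 121 109 108 117 128 133 132 130 134 151]
```

```bash
python3 -m crank '[[[0.7,0,1.9,0,1],[0,0,0,0,1],[0,0,0,0,1]]]' 40 >/dev/null; python3 ff.py
```

```text
t 29.27 F [-0.5   0.1   1.46] along n 1.55 pos [519.01 -23.73 188.12] d -2.31
[ 82 129 200 237 241 240 234 198 148 143 167 187 190 186 170 144 130 130
 130 131 127 129 129 133 132 130 131 129 131 131 132 132 128 130 122 114
 104 104  99 102 116 128 132 130 129 136 153]
```

```bash
python3 -m crank '[[[0.6,0,1.8,0,1],[0.6,0,1.6,0,1],[0,0,0,0,1],[0,0,0,0,1]]]' 40 >/dev/null; python3 ff.py; python3 ff.py
python3 - <<'E'
from ap import *
s,m=snap('wrist','w13');T=wristT(s,m);print("ring",proj(m,S,T));g=m["pixels"].mean(2).astype(int)
for r_ in range(106,146,4):print(r_,g[r_,298:346])
E
```

```text
t 30.00 F [-0.68  0.04  2.15] along n 2.25 pos [520.21 -23.71 184.75] d -5.90
[109  75  88 157 229 241 241 239 231 185 139 148 177 189 190 184 161 140
 129 129 130 127 130 128 132 133 132 130 131 130 131 131 130 130 131 131
 130 121 106 105 116 128 132 131 131 136 156]
t 30.40 F [-0.58 -0.21  2.06] along n 2.13 pos [520.19 -23.72 184.69] d -5.94
[104  76  90 158 228 240 240 240 230 185 141 148 178 191 190 181 163 137
 131 131 131 126 129 134 129 132 132 131 131 129 132 130 131 127 130 130
 129 120 105 105 119 128 131 130 129 135 157]
t 30.40 pos [520.2 -23.7 184.7] yang -88.75 tilt 0.01 F [-0.9  0.1  1.8] grip 40.0 wid 25.0mm q7 -1.53
ring [[321.76995298 135.28671824]]
106 [239 238 239 239 240 239 238 239 239 239 239 239 239 240 239 238 240 238
 240 238 239 239 239 239 239 239 239 239 240 239 239 239 239 238 239 238
 239 239 239 239 239 239 239 239 239 239 240 239]
110 [238 239 239 238 240 239 238 239 238 238 238 239 239 239 238 239 239 239
 239 238 239 239 238 239 238 239 239 239 239 239 239 239 239 239 239 239
 239 239 240 239 239 239 239 240 238 239 239 239]
114 [240 239 239 239 2
[... 877 characters left out ...]
77 177 178 175 162 153 140 150 183 222 237 240 238
 223 167 107  78  98 152 217 237 239 239 238 239]
134 [239 240 237 217 154  94  80 129 201 237 240 238 239 235 207 168 170 180
 187 187 184 176 168 162 166 169 176 184 187 192 190 181 173 193 225 237
 240 235 195 122  77 110 178 228 238 239 238 239]
138 [238 239 239 228 176 107  78 124 197 237 239 239 236 229 210 192 184 167
 144 122 113 118 125 128 131 130 124 123 139 166 183 189 195 213 229 238
 240 230 180 110  77 120 191 234 240 239 238 238]
142 [238 238 238 239 232 193 124  78  92 152 215 238 237 222 178 145 128 118
 113 117 119 125 129 134 132 131 131 129 126 128 142 170 203 226 236 234
 203 138  84  87 138 200 235 239 239 238 239 239]
```

```bash
python3 -m crank '[[[0.25,0,0.65,0,1],[0,0,0,0,1],[0,0,0,0,1],[0,0,0,0,1],[0,0,0,0,1],[0,0,0,0,1]]]' 40 >/dev/null; python3 ff.py
python3 -c "
from bench import job
print(job.close_job())"
```

```text
t 31.35 F [-0.63  0.29  2.53] along n 2.59 pos [520.43 -23.7  184.03] d -6.64
[135  80  82 129 201 235 241 240 234 200 151 140 165 186 190 190 178 151
 133 130 130 130 133 133 132 132 129 133 133 130 132 131 132 131 131 130
 131 121 104 104 115 129 131 130 132 138 156]
the job is handed in; nothing more can be done
None
```

The job is handed in at 31.4 s, verdict not shown: the tag hangs freely on the peg, and the probe is still gripped, tilted about 20° (±1°) to match the lid, its foot inside the ring and pressed in an estimated 7 of 14 mm (3.5 N).

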